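Shut the UV curing cabinet on a tray of printed patterns and start it

TASK

The printed ring patterns standing on the pulled-out tray are ready to be cured. Using only the fingertips, without gripping anything, push the tray gently all the way into the UV cabinet so that the patterns stay standing, then push the amber-windowed door fully shut, and then press the green start key right down and let it come up again. Do not touch the patterns or press the red stop key, leave the other things on the bench where they lie, and leave tray and door shut.

Things in the scene. Friction and masses are not known exactly. Their poses are not given: they have to be found in the camera images.
- uv_cabinet: White bench-top UV curing cabinet, 140 mm deep (its +x, away from the open front), 190 mm wide (y), 105 mm high (z up), fixed to the bench; walls 12 mm. Origin: middle of the lower edge of its front face, at bench level. The front (towards its -x) is open from 15 to 93 mm above the bench, 166 mm wide; the tray slides in there and the door closes over it. Two round keys stand on the flat roof near the front.
- tray (a joint): How far the tray is pulled out, in m: 0 = fully home, up to 0.09. It slides along the cabinet's x axis, out towards -x. It stays where it is left; pushing it takes about 1.5 N and it meets a hard stop at 0. Steel tray 124 mm long, 156 mm wide, floor 21 mm above the bench, rims 30 mm, grey front plate 158 mm wide from 17 to 47 mm above the bench.
- tray_lip (a point): Middle of the front face of the tray's black pull lip, 41 mm above the bench. The lip is a 90 mm wide bar (along the cabinet's y), 10 mm high, that stands out 14 mm in front of the tray's front plate (and so 14 mm in front of the cabinet's front face when the tray is home; the shut door's hollow covers it). Moves with the tray.
- tray_mid (a point): Middle of the tray's floor (its upper surface), 62 mm behind the front of the tray; axes as the cabinet's. Moves with the tray.
- door (a joint): Opening angle of the door in rad: 0 = shut against the cabinet's front face, 1.57 = standing straight out towards the cabinet's -x, up to 2.4. Hinge vertical, at the cabinet's left (+y) front edge; at angle a the door runs from the hinge along (-sin a, -cos a) in the cabinet's x, y, and its outer face looks along (-cos a, sin a). The friction hinge leaves it where it is put; about 0.06 N m moves it.
- door_hinge (a point): Point on the hinge line, 54 mm above the bench; in the cabinet's frame at x = -11 mm, y = +99 mm.
- door_face (a point): Point on the door's outer face, 125 mm from the hinge line, 54 mm above the bench. The door is a white frame with an amber window, 21 mm thick, from 7 to 191 mm from the hinge line, from 6 to 102 mm above the bench; the face lies 11 mm out from the hinge line (frame) or 10 mm (window). A black finger lip 40 mm high stands 7 mm beyond the free edge. Moves with the door.
- start_key (a joint): Travel of the green start key in m: 0 = up, 0.005 = right down. Sprung, 4 N at full travel, pressed straight down; it rises when let go.
- start_key_top (a point): Middle of the top of the green start key: round, 24 mm across, 126 mm above the bench when up, standing 9 mm out of a black collar (40 mm across, 12 mm high) on the cabinet's roof, 56 mm behind the front face and 42 mm to the right (-y) of the middle.
- stop_key (a joint): Travel of the red stop key in m, same as the green one. Not to be pressed.
- stop_key_top (a point): Middle of the top of the red stop key: 84 mm to the left (+y) of the green one on the roof.
- ring_pattern_0: Loose amber resin ring pattern standing on a 22 mm round raft on the tray, about 31 mm high, 12 g. Origin: under the middle of its raft, on the tray's floor; z up.
- ring_pattern_1: A second such ring pattern, about 33 mm high. Origin: under the middle of its raft, on the tray's floor; z up.
- bezel_pattern: Loose amber resin bezel cup pattern on a 22 mm round raft on the tray, 22 mm high, 12 g. Origin: under the middle of its raft, on the tray's floor; z up.
- tweezers: Bystander: brown-handled tweezers, 14x130x10 mm, lying to the right of the cabinet; origin under the middle.
- pliers: Bystander: green pliers, 63x139x12 mm.
- tape_case: Bystander: clear oval tape case, 48x68x22 mm.
- scissors: Bystander: small scissors with black rings, 38x96x5 mm.
- mandrel: Bystander: small tapered steel ring stick, 20x135x20 mm, lying down.
- beeswax: Bystander: puck of beeswax, 45 mm across, 17 mm high.
- dividers: Bystander: spring dividers lying flat, 41x145x8 mm.
- doming_punch_0: Bystander: steel doming punch, 14x69x14 mm, lying down.

How it is judged:
On the way, in this order (a step that is already met when the one before it is completed fails the run):
1. the tray is fully home in the cabinet, the patterns standing on it (value of joint tray below 0.004 m and angle between each of ring_pattern_0, ring_pattern_1, bezel_pattern's own z axis and vertical below 0.3 rad and x of ring_pattern_0 in the frame of tray_mid between -0.06 and 0.055 m and z of ring_pattern_0 in the frame of tray_mid between -0.006 and 0.006 m and x of ring_pattern_1 in the frame of tray_mid between -0.06 and 0.055 m and z of ring_pattern_1 in the frame of tray_mid between -0.006 and 0.006 m and x of bezel_pattern in the frame of tray_mid between -0.06 and 0.055 m and z of bezel_pattern in the frame of tray_mid between -0.006 and 0.006 m), for 0.2 s.
2. the door is shut over the home tray (value of joint tray below 0.004 m and value of joint door below 0.03 rad), for 0.2 s.
3. the green start key is pressed right down with tray and door shut (all of step 2 and value of joint start_key above 0.0035 m), for 0.1 s.
At the end, for the whole second after the job is handed in: Tray within 4 mm of home, door within 0.03 rad of shut, the start key up again (within 1.5 mm) after it was pressed by at least 3.5 mm with tray and door shut, all three patterns upright (within 0.3 rad) on the tray's floor (all of step 2 and value of joint start_key below 0.0015 m and velocity of joint door below 0.05 rad/s and angle between each of ring_pattern_0, ring_pattern_1, bezel_pattern's own z axis and vertical below 0.3 rad and x of ring_pattern_0 in the frame of tray_mid between -0.06 and 0.055 m and z of ring_pattern_0 in the frame of tray_mid between -0.006 and 0.006 m and x of ring_pattern_1 in the frame of tray_mid between -0.06 and 0.055 m and z of ring_pattern_1 in the frame of tray_mid between -0.006 and 0.006 m and x of bezel_pattern in the frame of tray_mid between -0.06 and 0.055 m and z of bezel_pattern in the frame of tray_mid between -0.006 and 0.006 m); the robot touches nothing.
It fails at once if a pattern is touched by the fingers or the arm (contact force between any of the fingers, the arm and ring_pattern_0 above 0.3 N or contact force between any of the fingers, the arm and ring_pattern_1 above 0.3 N or contact force between any of the fingers, the arm and bezel_pattern above 0.3 N).
It fails at once if a pattern falls over, or leaves or is lifted from the tray ((angle between ring_pattern_0's own z axis and vertical above 0.5 rad or z of ring_pattern_0 in the frame of tray_mid above 0.012 m or z of ring_pattern_0 in the frame of tray_mid below -0.01 m) or (angle between ring_pattern_1's own z axis and vertical above 0.5 rad or z of ring_pattern_1 in the frame of tray_mid above 0.012 m or z of ring_pattern_1 in the frame of tray_mid below -0.01 m) or (angle between bezel_pattern's own z axis and vertical above 0.5 rad or z of bezel_pattern in the frame of tray_mid above 0.012 m or z of bezel_pattern in the frame of tray_mid below -0.01 m)).
It fails at once if the door is swung against the tray while that is still out (value of joint door below 1 rad and value of joint tray above 0.02 m).
It fails at once if the red stop key is pressed, or the green one before the door is shut (value of joint stop_key above 0.002 m or (value of joint start_key above 0.002 m and value of joint door above 0.06 rad)).
It fails at once if another thing on the bench is shifted by more than 15 mm (distance of any of tweezers, pliers, tape_case, scissors, mandrel, beeswax, dividers, doming_punch_0 from where it was at the start of the episode above 0.015 m).
It also fails if it takes over 58 s, if anything falls off the work surface, if the arm or the gripper's body presses on something with over 40 N, if the wrist force passes 120 N, or if a joint passes its speed limit or range.

ROBOT

A 6-joint arm with a two-finger parallel gripper is mounted at the origin on a cart in front of the work surface, level with it; the furniture and walls round the work are solid. World frame = base frame: x ahead of the robot, y to its left, z up, the work surface at z = 0. Lengths are in m, angles in rad, forces in N, time in s.
With the tool pointing down it reaches from about 0.25 to 0.725 m from the base axis. Payload 4 kg.
Tool frame: the origin (TCP) lies at the very end of the fingers, on their centre line; the grasp point (between the pads) lies 19 mm behind it (bot.grip_point_offset is the distance from the TCP to the grasp point, in m); z points along the fingers, y is the line along which they close (so a half turn about z gives the same grasp; the last joint's range is limited). The gripper opens to 85 mm and grips with 20 to 120 N. Pads are 22 mm wide; open, the fingers measure 114 mm over their backs; the gripper's body (76 mm by 85 mm) begins 54 mm behind the grasp point. The pads swing forward as they close: fully open they stand 13 mm farther back than shut.
Start: joints at [-1.335, 0.241, 0.005, 1.335, 0, 1.571], TCP at [0.117, -0.486, 0.231] pointing down, gripper open.
Joint ranges: [-2.72, 2.72], [-1.05, 1.87], [-1.09, 1.28], [-1.99, 2.15], [-1.42, 1.44], [-3.14, 3.14]. Speed limits (rad/s): [2.79, 2.79, 3.14, 3.14, 3.14, 3.14].

INTERFACE

Orientations are given as a 3x3 rotation matrix whose columns are the frame's x, y, z axes.
In Python, from cell import bot gives the robot as it stands.
- The arm moves only by the tool jog_arm, never from a script. Its argument "commands" is a list of rows, each an object of numbers: "x", "y", "z": the shift along the tool's x, y, z in m; "roll": the turn about the tool's z in rad; "gripper": the closure, from -1 (fully open) to 1 (shut). A call has 1 to 5 rows; each row shifts and turns the commanded pose from where the row before left it, along the tool's axes as they then stand; what a row does not reach is not made up. A row lasts 1/10 s, in which the tool goes at most 50 mm and 8.59 degrees, less where a joint would pass 70% of its speed; a pose out of reach is approached as far as the arm can. A call with a gripper value outside its range is refused whole. The fingers move at their own pace and stop on an object; "squeeze" is the grip in N (left out, the last holds). Time passes only in rows, so rows that do not move let the fingers close. It gives the time, the measured TCP pose, the force, the opening and the grip force at its end, in the units of the state.
- bot.get_state(): the state, without advancing time (a new reading comes with each control period).
- bot.snapshot(name): name is "scene" or "top" or "wrist"; returns a dict with "frame" (480x640x3 uint8, red, green, blue), "K" (3x3 intrinsics, pixels), "dist_coeffs" ([k1, k2, p1, p2, k3] as OpenCV has them; the pictures are not rectified), "R" (3x3) and "t" (3): a world point X has camera coordinates R X + t. Camera axes: x right, y down, z forward; pixel columns grow to the right and rows downward; lengths in m; the calibration is good to about 2 mm. A picture is of the moment at which its call begins. There is no depth.
- bot.close_job(): hands the job in; it is judged then, once.
Trained networks look in the newest picture that a camera, given by its name, has taken for a name from the list of things; names that differ only in an ending like _2 or _b are one class to them, and where a whole thing is asked for, a point or a joint stands for the part that bears it (a point fixed in the world has none). Each returns a list of dicts, best first, with "score" (0 to 1); they miss things now and then, are a little off and sometimes report something else, mostly with a low value. They report only what shows in the picture. A call takes as long as a camera call.
- bot.spot_in(camera, label): "at" ([row, column] in pixels, amid what is visible of it).
- bot.mark_of(camera, label): "at" ([row, column] in pixels: a listed point, or the origin of a listed thing).
The state is a dict: "t": time; "joint_positions": joint angles; "qd": joint speeds; "effort": joint torques, N m; "position": TCP position; "eef_rot": TCP orientation; "contact_force": force on the tool from outside, world axes, zero at the start; "torque": the same for the moment, N m; "finger_gap": finger opening in m; "grip_force": force on a finger pad.
Only numpy, scipy, OpenCV 4.12 (cv2) and the standard library are available. Lean on these libraries where they do the work, as an engineer would, in place of code of your own. Each camera call takes 0.05 s, during which the arm holds its last target. There are 200 camera calls.

## Working session

There is one attempt and no reset: what is moved stays moved. The work goes in short steps, Python scripts to look and compute and a tool call to move; the robot and the scene stay as the last step left them, time stands still between calls to the robot, and variables do not carry over. Pictures are saved under pics/ and viewed, at most 10 in all, crops included, and the job is handed in when it is done.

Besides the shell and the picture viewer there is one more tool, called after ">>>" by a JSON object that holds its "fn" and its "kwargs", one argument or row to a line. jog_arm: Moves the arm, as the interface text tells. Its arguments: {"type":"object","properties":{"commands":{"type":"array"},"squeeze":{"type":"number"}},"required":["commands"]}

```bash
mkdir -p pics
cat > h.py <<'E'
from cell import bot
import numpy as np, cv2
def ray(s,rc):
    p=cv2.undistortPoints(np.array([[[rc[1],rc[0]]]],float),np.array(s["K"]),np.array(s["dist_coeffs"]))[0,0]
    R=np.array(s["R"]);t=np.array(s["t"]);return -R.T@t, R.T@np.array([p[0],p[1],1])
def atz(s,rc,z):
    c,d=ray(s,rc);return c+d*(z-c[2])/d[2]
E
python3 - <<'E'
from h import *
Z=dict(tray_lip=.041,tray_mid=.021,door_hinge=.054,door_face=.054,start_key_top=.126,stop_key_top=.126,uv_cabinet=0,ring_pattern_0=.021,bezel_pattern=.021)
for c in("scene","top"):
    s=bot.snapshot(c);cv2.imwrite(f"pics/{c}0.png",s["frame"][:,:,::-1])
    print(c,(-np.array(s["R"]).T@s["t"]).round(3))
    for k,z in Z.items():
        for m in bot.mark_of(c,k)[:2]:print(k,np.round(m["at"]),round(m["score"],2),atz(s,m["at"],z).round(4))
print(bot.get_state())
E
```

```text
scene [-0.007 -0.946  0.671]
tray_lip [260. 255.] 0.62 [0.4942 0.0055 0.041 ]
tray_mid [259. 289.] 0.95 [ 0.5712 -0.0049  0.021 ]
tray_mid [229. 255.] 0.33 [0.5848 0.1606 0.021 ]
door_hinge [230. 256.] 0.68 [0.552 0.098 0.054]
door_hinge [231. 202.] 0.58 [0.4553 0.1701 0.054 ]
door_face [343. 429.] 0.69 [ 0.5739 -0.4203  0.054 ]
door_face [233. 201.] 0.67 [0.4483 0.1612 0.054 ]
start_key_top [211. 318.] 0.52 [ 0.6319 -0.0301  0.126 ]
stop_key_top [201. 292.] 0.4 [0.6152 0.0438 0.126 ]
uv_cabinet [267. 284.] 0.57 [0.5619 0.0043 0.    ]
uv_cabinet [283. 420.] 0.2 [ 0.7483 -0.2224  0.    ]
ring_pattern_0 [267. 292.] 0.52 [ 0.5579 -0.0367  0.021 ]
ring_pattern_0 [251. 270.] 0.49 [0.5565 0.0503 0.021 ]
bezel_pattern [257. 279.] 0.62 [0.5575 0.0138 0.021 ]
top [ 0.45  -0.105  1.053]
tray_lip [278. 264.] 0.88 [ 0.5027 -0.0059  0.041 ]
tray_mid [244. 264.] 0.9 [ 0.5752 -0.0021  0.021 ]
door_hinge [251. 209.] 0.94 [0.556  0.1062 0.054 ]
door_hinge [253. 283.] 0.48 [ 0.5538 -0.0453  0.054 ]
door_face [302. 177.] 0.96 [0.4515 0.1664 0.054 ]
door_face [213. 281.] 0.46 [ 0.6383 -0.0391  0.054 ]
s
[... 432 characters left out ...]
        1.56089512e-05,  1.57077431e+00]), 'qd': array([-0.0027989 , -0.00071515,  0.00104485,  0.00122352,  0.00222024,
       -0.00048363]), 'effort': array([-6.33356058e-05, -3.72217727e+01,  2.52695900e+01,  1.27187173e-03,
        5.57328178e-05,  5.97639101e-06]), 'position': array([ 0.11682644, -0.48619096,  0.23134494]), 'eef_rot': array([[ 9.72320522e-01,  2.33651023e-01,  4.09618183e-05],
       [ 2.33651026e-01, -9.72320517e-01, -1.03665263e-04],
       [ 1.56065215e-05,  1.10366634e-04, -9.99999994e-01]]), 'contact_force': array([ 0.40618233,  1.22178346, -0.68390022]), 'torque': array([ 0.01407697, -0.00544668,  0.01036397]), 'grip_force': 0.0, 'finger_gap': 0.08576937796971039}
```

View pics/scene0.png

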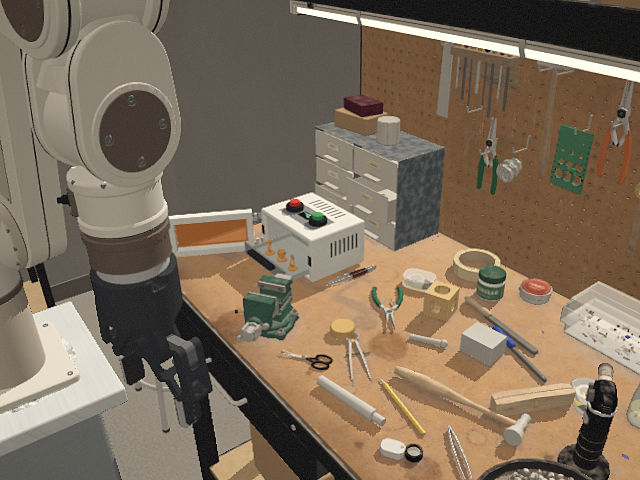

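View pics/top0.png

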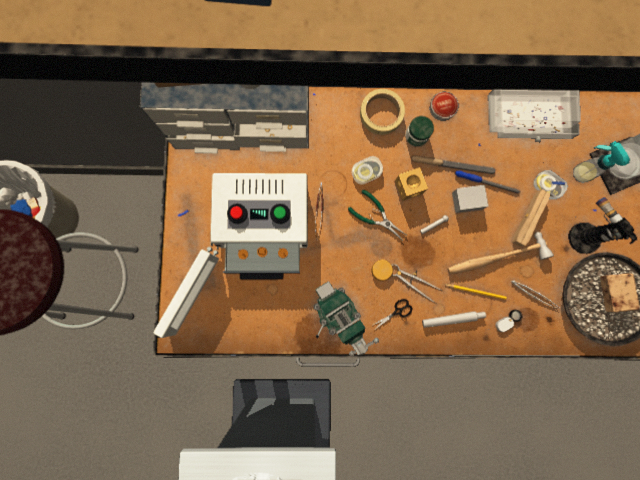

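The scene shows the cabinet at top-picture px (260,215), about (0.565, 0.0) with almost no yaw. The tray is about 50 mm out, with its lip at px (264,278). The door is open to about 2.0 rad on the left. I'll start moving.

>>> {"fn": "jog_arm", "kwargs": {
  "commands": [
    {"roll": 0.127, "gripper": 1},
    {"roll": 0.127},
    {"x": 0.029, "y": -0.04},
    {"x": 0.029, "y": -0.04},
    {"x": 0.029, "y": -0.04}
  ],
  "squeeze": 30
}}

```text
validation failed for argument at $.co...
```

>>> {"fn": "jog_arm", "kwargs": {
  "commands": [
    {"x": 0.029, "y": -0.04},
    {"x": 0.029, "y": -0.04},
    {"x": 0.029, "y": -0.04},
    {"x": 0.029, "y": -0.04},
    {"x": 0.029, "y": -0.04}
  ]
}}

```text
validation failed for argument at $.co...
```

>>> {"fn": "jog_arm", "kwargs": {
  "commands": [
    {"x": 0.029, "y": -0.04},
    {"x": 0.029, "y": -0.04},
    {"x": 0.015, "y": -0.04},
    {"x": 0, "y": -0.02},
    {}
  ]
}}

```text
validation failed for argument at $.co...
```

>>> {"fn": "jog_arm", "kwargs": {
  "commands": [
    {"x": 0, "y": 0, "z": 0, "roll": 0.127, "gripper": 1},
    {"x": 0, "y": 0, "z": 0, "roll": 0.127, "gripper": 1},
    {"x": 0.029, "y": -0.04, "z": 0, "roll": 0, "gripper": 1},
    {"x": 0.029, "y": -0.04, "z": 0, "roll": 0, "gripper": 1},
    {"x": 0.029, "y": -0.04, "z": 0, "roll": 0, "gripper": 1}
  ],
  "squeeze": 30
}}

```text
t: 1.5
position: [0.2065, -0.3666, 0.2312]
eef_rot: [[1.0, -0.02, 0.0], [-0.02, -1.0, 0.0], [0.0, -0.0, -1.0]]
contact_force: [1.0, -0.6, 0.2]
finger_gap: 0.0127
grip_force: 0.0
```

>>> {"fn": "jog_arm", "kwargs": {
  "commands": [
    {"x": 0.028, "y": -0.04, "z": 0, "roll": 0, "gripper": 1},
    {"x": 0.028, "y": -0.04, "z": 0, "roll": 0, "gripper": 1},
    {"x": 0.028, "y": -0.04, "z": 0, "roll": 0, "gripper": 1},
    {"x": 0.028, "y": -0.04, "z": 0, "roll": 0, "gripper": 1},
    {"x": 0.028, "y": -0.04, "z": 0, "roll": 0, "gripper": 1}
  ]
}}

```text
t: 2.0
position: [0.3505, -0.1687, 0.2317]
eef_rot: [[1.0, -0.018, 0.001], [-0.018, -1.0, -0.001], [0.001, 0.001, -1.0]]
contact_force: [0.7, -1.3, -0.2]
finger_gap: 0.0002
grip_force: 0.0
```

>>> {"fn": "jog_arm", "kwargs": {
  "commands": [
    {"x": 0.028, "y": -0.04, "z": 0, "roll": 0, "gripper": 1},
    {"x": 0.028, "y": -0.04, "z": 0, "roll": 0, "gripper": 1},
    {"x": 0.028, "y": -0.04, "z": 0, "roll": 0, "gripper": 1},
    {"x": 0.02, "y": -0.04, "z": 0, "roll": 0, "gripper": 1},
    {"x": 0, "y": 0, "z": 0.03, "roll": 0, "gripper": 1}
  ]
}}

```text
t: 2.5
position: [0.4621, -0.0078, 0.2043]
eef_rot: [[1.0, -0.01, 0.01], [-0.01, -1.0, 0.001], [0.01, -0.001, -1.0]]
contact_force: [0.6, -0.5, -0.2]
finger_gap: 0.0004
grip_force: 0.0
```

Run:
```python
from h import *
Z=dict(tray_lip=.041,tray_mid=.021,door_hinge=.054,door_face=.054,start_key_top=.126,stop_key_top=.126)
for c in("wrist","scene"):
    s=bot.snapshot(c);cv2.imwrite(f"pics/{c}1.png",s["frame"][:,:,::-1])
    for k,z in Z.items():
        for m in bot.mark_of(c,k)[:1]:print(c,k,np.round(m["at"]),round(m["score"],2),atz(s,m["at"],z).round(4))
print(bot.get_state()["position"],bot.get_state()["finger_gap"])
```

```text
wrist tray_lip [178. 310.] 0.67 [0.4967 0.     0.041 ]
wrist tray_mid [ 82. 306.] 0.58 [0.5758 0.0028 0.021 ]
wrist door_hinge [105. 181.] 0.89 [0.557  0.0993 0.054 ]
wrist door_face [236. 120.] 0.57 [0.4502 0.1651 0.054 ]
scene tray_lip [311. 388.] 0.7 [ 0.5921 -0.298   0.041 ]
scene tray_mid [256. 287.] 0.95 [0.5731 0.007  0.021 ]
scene door_hinge [231. 254.] 0.87 [0.547  0.0978 0.054 ]
scene door_face [232. 203.] 0.63 [0.4559 0.1642 0.054 ]
scene start_key_top [214. 316.] 0.57 [ 0.62   -0.0397  0.126 ]
scene stop_key_top [199. 295.] 0.52 [0.6296 0.0506 0.126 ]
[ 0.4565772  -0.01258692  0.20165761] -0.000132448273994732
```

View pics/wrist1.png

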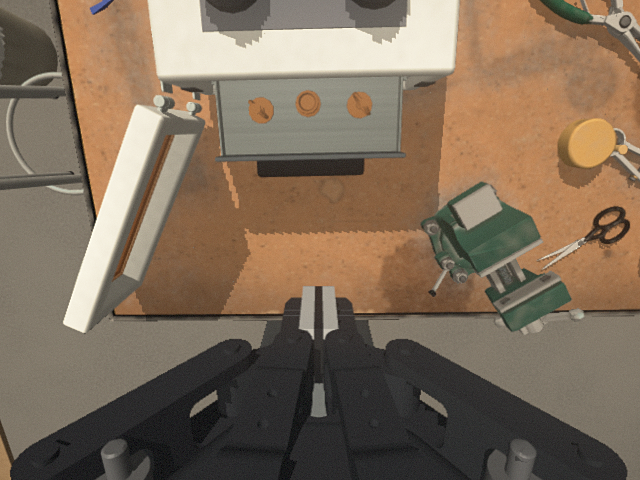

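The wrist view shows the tray lip front at px (310,168), unobstructed, with the door at left and its free end at (80,325). The fingers are shut. I'll descend in front of the lip.

>>> {"fn": "jog_arm", "kwargs": {
  "commands": [
    {"x": 0, "y": -0.012, "z": 0.045, "roll": 0, "gripper": 1},
    {"x": 0, "y": 0, "z": 0.045, "roll": 0, "gripper": 1},
    {"x": 0, "y": 0, "z": 0.045, "roll": 0, "gripper": 1},
    {"x": 0, "y": 0, "z": 0.022, "roll": 0, "gripper": 1},
    {"x": 0, "y": 0, "z": 0, "roll": 0, "gripper": 1}
  ]
}}

```text
t: 3.7
position: [0.4532, -0.0045, 0.0412]
eef_rot: [[1.0, -0.012, -0.008], [-0.012, -1.0, 0.004], [-0.008, -0.004, -1.0]]
contact_force: [-0.1, 0.3, -0.4]
finger_gap: 0.0
grip_force: 0.0
```

>>> {"fn": "jog_arm", "kwargs": {
  "commands": [
    {"x": 0.004, "y": 0, "z": 0, "roll": 0, "gripper": 1},
    {"x": 0.004, "y": 0, "z": 0, "roll": 0, "gripper": 1},
    {"x": 0.004, "y": 0, "z": 0, "roll": 0, "gripper": 1},
    {"x": 0.004, "y": 0, "z": 0, "roll": 0, "gripper": 1},
    {"x": 0.002, "y": 0, "z": 0, "roll": 0, "gripper": 1}
  ]
}}

```text
t: 4.2
position: [0.476, -0.0047, 0.0452]
eef_rot: [[1.0, -0.012, 0.002], [-0.012, -1.0, 0.004], [0.002, -0.004, -1.0]]
contact_force: [-0.5, -0.1, -0.3]
finger_gap: -0.0002
grip_force: 0.0
```

>>> {"fn": "jog_arm", "kwargs": {
  "commands": [
    {"x": 0, "y": 0, "z": 0.004, "roll": 0, "gripper": 1},
    {"x": 0, "y": 0, "z": 0, "roll": 0, "gripper": 1},
    {"x": 0.002, "y": 0, "z": 0, "roll": 0, "gripper": 1},
    {"x": 0.002, "y": 0, "z": 0, "roll": 0, "gripper": 1},
    {"x": 0.002, "y": 0, "z": 0, "roll": 0, "gripper": 1}
  ]
}}

```text
t: 4.7
position: [0.4808, -0.0048, 0.0403]
eef_rot: [[1.0, -0.012, 0.0], [-0.012, -1.0, 0.004], [0.0, -0.004, -1.0]]
contact_force: [1.1, -0.4, 0.9]
finger_gap: -0.0002
grip_force: 0.0
```

>>> {"fn": "jog_arm", "kwargs": {
  "commands": [
    {"x": 0.002, "y": 0, "z": 0, "roll": 0, "gripper": 1},
    {"x": 0.002, "y": 0, "z": 0, "roll": 0, "gripper": 1},
    {"x": 0.002, "y": 0, "z": 0, "roll": 0, "gripper": 1},
    {"x": 0.002, "y": 0, "z": 0, "roll": 0, "gripper": 1},
    {"x": 0.002, "y": 0, "z": 0, "roll": 0, "gripper": 1}
  ]
}}

```text
t: 5.2
position: [0.4902, -0.0049, 0.0402]
eef_rot: [[1.0, -0.012, -0.001], [-0.012, -1.0, 0.004], [-0.001, -0.004, -1.0]]
contact_force: [-2.0, 0.7, 0.4]
finger_gap: -0.0
grip_force: 0.7
```

>>> {"fn": "jog_arm", "kwargs": {
  "commands": [
    {"x": 0.003, "y": 0, "z": 0, "roll": 0, "gripper": 1},
    {"x": 0.003, "y": 0, "z": 0, "roll": 0, "gripper": 1},
    {"x": 0.003, "y": 0, "z": 0, "roll": 0, "gripper": 1},
    {"x": 0.003, "y": 0, "z": 0, "roll": 0, "gripper": 1},
    {"x": 0.003, "y": 0, "z": 0, "roll": 0, "gripper": 1}
  ]
}}

```text
t: 5.7
position: [0.5058, -0.005, 0.0402]
eef_rot: [[1.0, -0.012, -0.0], [-0.012, -1.0, 0.004], [-0.0, -0.004, -1.0]]
contact_force: [-1.1, 1.6, -0.4]
finger_gap: 0.0002
grip_force: 0.7
```

>>> {"fn": "jog_arm", "kwargs": {
  "commands": [
    {"x": 0.003, "y": 0, "z": 0, "roll": 0, "gripper": 1},
    {"x": 0.003, "y": 0, "z": 0, "roll": 0, "gripper": 1},
    {"x": 0.003, "y": 0, "z": 0, "roll": 0, "gripper": 1},
    {"x": 0.003, "y": 0, "z": 0, "roll": 0, "gripper": 1},
    {"x": 0.003, "y": 0, "z": 0, "roll": 0, "gripper": 1}
  ]
}}

```text
t: 6.2
position: [0.5209, -0.0053, 0.0403]
eef_rot: [[1.0, -0.012, 0.0], [-0.012, -1.0, 0.004], [-0.0, -0.004, -1.0]]
contact_force: [-0.9, 1.0, -0.2]
finger_gap: -0.0001
grip_force: 0.7
```

>>> {"fn": "jog_arm", "kwargs": {
  "commands": [
    {"x": 0.002, "y": 0, "z": 0, "roll": 0, "gripper": 1},
    {"x": 0.002, "y": 0, "z": 0, "roll": 0, "gripper": 1},
    {"x": 0.002, "y": 0, "z": 0, "roll": 0, "gripper": 1},
    {"x": 0.002, "y": 0, "z": 0, "roll": 0, "gripper": 1},
    {"x": 0.002, "y": 0, "z": 0, "roll": 0, "gripper": 1}
  ]
}}

```text
t: 6.7
position: [0.5308, -0.0054, 0.0403]
eef_rot: [[1.0, -0.012, 0.0], [-0.012, -1.0, 0.004], [-0.0, -0.004, -1.0]]
contact_force: [-1.5, 0.5, 0.3]
finger_gap: 0.0001
grip_force: 0.7
```

>>> {"fn": "jog_arm", "kwargs": {
  "commands": [
    {"x": 0.001, "y": 0, "z": 0, "roll": 0, "gripper": 1},
    {"x": 0.001, "y": 0, "z": 0, "roll": 0, "gripper": 1},
    {"x": 0.001, "y": 0, "z": 0, "roll": 0, "gripper": 1},
    {"x": 0.001, "y": 0, "z": 0, "roll": 0, "gripper": 1},
    {"x": 0.001, "y": 0, "z": 0, "roll": 0, "gripper": 1}
  ]
}}

```text
t: 7.2
position: [0.5357, -0.0054, 0.0403]
eef_rot: [[1.0, -0.012, 0.0], [-0.012, -1.0, 0.004], [0.0, -0.004, -1.0]]
contact_force: [-0.5, 1.6, 0.2]
finger_gap: 0.0001
grip_force: 0.6
```

>>> {"fn": "jog_arm", "kwargs": {
  "commands": [
    {"x": 0.001, "y": 0, "z": 0, "roll": 0, "gripper": 1},
    {"x": 0.001, "y": 0, "z": 0, "roll": 0, "gripper": 1},
    {"x": 0.001, "y": 0, "z": 0, "roll": 0, "gripper": 1},
    {"x": 0.001, "y": 0, "z": 0, "roll": 0, "gripper": 1},
    {"x": 0.001, "y": 0, "z": 0, "roll": 0, "gripper": 1}
  ]
}}

```text
t: 7.7
position: [0.5408, -0.0055, 0.0403]
eef_rot: [[1.0, -0.012, 0.0], [-0.012, -1.0, 0.004], [0.0, -0.004, -1.0]]
contact_force: [-0.4, 0.6, -0.0]
finger_gap: -0.0001
grip_force: 0.6
```

>>> {"fn": "jog_arm", "kwargs": {
  "commands": [
    {"x": 0.001, "y": 0, "z": 0, "roll": 0, "gripper": 1},
    {"x": 0.001, "y": 0, "z": 0, "roll": 0, "gripper": 1},
    {"x": 0.001, "y": 0, "z": 0, "roll": 0, "gripper": 1}
  ]
}}

```text
t: 8.0
position: [0.5437, -0.0056, 0.0403]
eef_rot: [[1.0, -0.012, 0.0], [-0.012, -1.0, 0.004], [0.0, -0.004, -1.0]]
contact_force: [-1.3, 2.2, 0.4]
finger_gap: -0.0
grip_force: 1.1
```

>>> {"fn": "jog_arm", "kwargs": {
  "commands": [
    {"x": 0.001, "y": 0, "z": 0, "roll": 0, "gripper": 1},
    {"x": 0.001, "y": 0, "z": 0, "roll": 0, "gripper": 1},
    {"x": 0.001, "y": 0, "z": 0, "roll": 0, "gripper": 1}
  ]
}}

```text
t: 8.3
position: [0.5439, -0.0055, 0.04]
eef_rot: [[1.0, -0.012, -0.005], [-0.012, -1.0, 0.004], [-0.005, -0.004, -1.0]]
contact_force: [-9.5, 0.4, 6.2]
finger_gap: -0.0006
grip_force: 4.6
```

The tray is home: hard stop at TCP x=0.544 with about 9 N. Next I'll back off, rise, and go over to the outer side of the door.

>>> {"fn": "jog_arm", "kwargs": {
  "commands": [
    {"x": -0.005, "y": 0, "z": 0, "roll": 0, "gripper": 1},
    {"x": -0.02, "y": 0, "z": 0, "roll": 0, "gripper": 1},
    {"x": -0.03, "y": 0, "z": 0, "roll": 0, "gripper": 1},
    {"x": -0.02, "y": 0, "z": -0.04, "roll": 0, "gripper": 1},
    {"x": 0, "y": 0, "z": -0.05, "roll": 0, "gripper": 1}
  ]
}}

```text
t: 8.8
position: [0.4665, -0.0052, 0.1285]
eef_rot: [[1.0, -0.013, -0.009], [-0.013, -1.0, 0.003], [-0.009, -0.003, -1.0]]
contact_force: [2.1, 0.4, 0.1]
finger_gap: -0.0001
grip_force: 0.0
```

>>> {"fn": "jog_arm", "kwargs": {
  "commands": [
    {"x": 0, "y": 0, "z": -0.03, "roll": 0, "gripper": 1},
    {"x": 0, "y": -0.045, "z": 0, "roll": 0, "gripper": 1},
    {"x": 0, "y": -0.045, "z": 0, "roll": 0, "gripper": 1},
    {"x": 0, "y": -0.045, "z": 0, "roll": 0, "gripper": 1},
    {"x": 0, "y": -0.045, "z": 0, "roll": 0, "gripper": 1}
  ]
}}

```text
t: 9.3
position: [0.4726, 0.0796, 0.1668]
eef_rot: [[0.993, 0.116, -0.008], [0.117, -0.99, 0.08], [0.002, -0.081, -0.997]]
contact_force: [0.3, 0.6, 0.6]
finger_gap: -0.0001
grip_force: 0.0
```

>>> {"fn": "jog_arm", "kwargs": {
  "commands": [
    {"x": 0, "y": -0.043, "z": 0, "roll": 0, "gripper": 1},
    {"x": 0, "y": 0, "z": 0, "roll": 0, "gripper": 1}
  ]
}}

```text
t: 9.5
position: [0.471, 0.1005, 0.1705]
eef_rot: [[0.989, 0.148, -0.013], [0.148, -0.984, 0.098], [0.002, -0.099, -0.995]]
contact_force: [0.2, -1.1, -0.3]
finger_gap: 0.0001
grip_force: 0.0
```

Run:
```python
from h import *
Z=dict(tray_lip=.041,tray_mid=.021,door_hinge=.054,door_face=.054,start_key_top=.126,stop_key_top=.126)
for c in("top","wrist"):
    s=bot.snapshot(c);cv2.imwrite(f"pics/{c}2.png",s["frame"][:,:,::-1])
    for k,z in Z.items():
        for m in bot.mark_of(c,k)[:1]:print(c,k,np.round(m["at"]),round(m["score"],2),atz(s,m["at"],z).round(4))
print(bot.get_state()["position"])
```

```text
top tray_lip [251. 262.] 0.96 [ 0.5585 -0.0009  0.041 ]
top door_hinge [254. 213.] 0.76 [0.5501 0.0978 0.054 ]
top start_key_top [212. 281.] 0.68 [ 0.6257 -0.0444  0.126 ]
top stop_key_top [211. 238.] 0.41 [0.6269 0.0389 0.126 ]
wrist tray_lip [136. 495.] 0.65 [ 0.5549 -0.0023  0.041 ]
wrist door_hinge [107. 354.] 0.98 [0.559 0.099 0.054]
wrist stop_key_top [114. 476.] 0.61 [0.5611 0.0398 0.126 ]
[0.4698092  0.09907639 0.16970478]
```

View pics/wrist2.png

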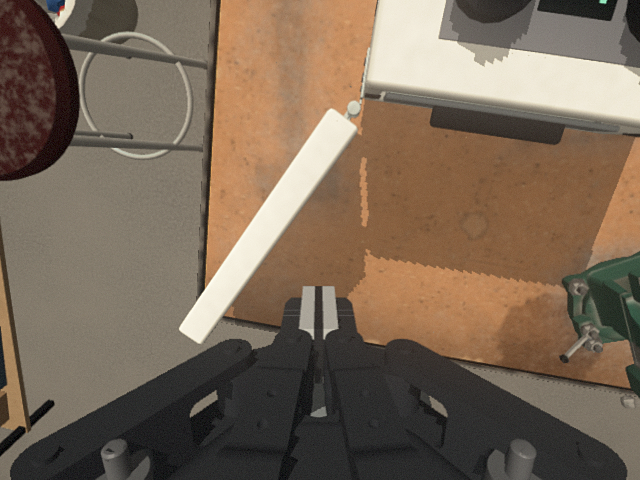

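Run:
```python
from h import *
s=bot.get_state();print(s["joint_positions"].round(3),s["qd"].round(3),s["position"],s["eef_rot"].round(3),s["contact_force"],s["effort"].round(1))
```

```text
[ 0.146  0.239 -0.166  1.167  0.099  3.141] [ 0.    -0.001 -0.    -0.     0.    -0.   ] [0.4698092  0.09907639 0.16970478] [[ 0.989  0.145 -0.016]
 [ 0.146 -0.984  0.097]
 [-0.001 -0.099 -0.995]] [-0.45599088  1.08989983 -0.37440159] [ -0.  -35.9  24.    0.    0.3   0. ]
```

The last joint is at its limit (3.14), so the tool stopped short. The wrist view shows the door in the clear, with its free end at (195,335). I'll roll the tool back to free that joint.

>>> {"fn": "jog_arm", "kwargs": {
  "commands": [
    {"x": 0, "y": 0, "z": 0, "roll": -0.14, "gripper": 1},
    {"x": 0, "y": 0, "z": 0, "roll": -0.14, "gripper": 1},
    {"x": 0, "y": 0, "z": 0, "roll": -0.14, "gripper": 1},
    {"x": 0, "y": 0, "z": 0, "roll": -0.14, "gripper": 1},
    {"x": 0, "y": 0, "z": 0, "roll": -0.14, "gripper": 1}
  ]
}}

```text
t: 10.7
position: [0.4698, 0.0992, 0.1697]
eef_rot: [[0.659, 0.752, -0.016], [0.75, -0.654, 0.097], [0.063, -0.076, -0.995]]
contact_force: [-0.7, 0.2, 0.5]
finger_gap: -0.0003
grip_force: 0.0
```

>>> {"fn": "jog_arm", "kwargs": {
  "commands": [
    {"x": 0.0275, "y": -0.022, "z": 0.0033, "roll": 0, "gripper": 1},
    {"x": 0.0275, "y": -0.022, "z": 0.0033, "roll": 0, "gripper": 1},
    {"x": 0.0275, "y": -0.022, "z": 0.0033, "roll": 0, "gripper": 1},
    {"x": 0, "y": 0, "z": 0, "roll": 0, "gripper": 1},
    {"x": 0, "y": 0, "z": 0, "roll": 0, "gripper": 1}
  ]
}}

```text
t: 11.2
position: [0.4746, 0.2057, 0.1698]
eef_rot: [[0.662, 0.75, -0.016], [0.747, -0.657, 0.097], [0.062, -0.076, -0.995]]
contact_force: [-0.6, -0.4, -1.0]
finger_gap: 0.0002
grip_force: 0.0
```

Run:
```python
from h import *
s=bot.snapshot("top");cv2.imwrite("pics/top3.png",cv2.resize(s["frame"][150:390,120:420,::-1],None,fx=2,fy=2))
for k,z in dict(tray_lip=.041,door_hinge=.054,door_face=.054).items():
    for m in bot.mark_of("top",k)[:1]:print(k,np.round(m["at"]),round(m["score"],2),atz(s,m["at"],z).round(4))
s=bot.get_state();print(s["joint_positions"].round(3),s["position"],s["eef_rot"].round(3))
```

```text
tray_lip [251. 262.] 0.74 [ 0.5593 -0.0013  0.041 ]
door_hinge [251. 211.] 0.58 [0.556  0.1017 0.054 ]
door_face [300. 176.] 0.56 [0.4553 0.168  0.054 ]
[ 0.349  0.294 -0.091  1.168  0.097  2.647] [0.47487012 0.20416567 0.17000529] [[ 0.664  0.747 -0.016]
 [ 0.745 -0.66   0.097]
 [ 0.062 -0.076 -0.995]]
```

View pics/top3.png

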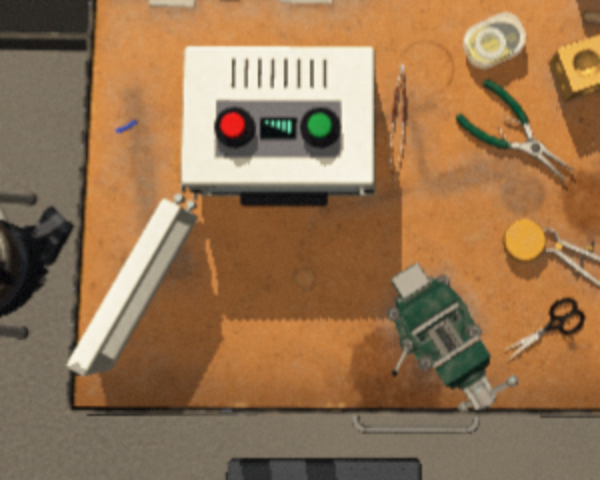

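The top view shows the tray home, the door untouched at crop px (130,285), and the gripper beyond its outer side. I'll descend there.

>>> {"fn": "jog_arm", "kwargs": {
  "commands": [
    {"x": -0.0023, "y": 0.0028, "z": 0.0365, "roll": 0, "gripper": 1},
    {"x": -0.0023, "y": 0.0028, "z": 0.0365, "roll": 0, "gripper": 1},
    {"x": -0.0023, "y": 0.0028, "z": 0.0365, "roll": 0, "gripper": 1},
    {"x": 0, "y": 0, "z": 0, "roll": 0, "gripper": 1}
  ]
}}

```text
t: 11.8
position: [0.4707, 0.2025, 0.0555]
eef_rot: [[0.665, 0.747, -0.026], [0.745, -0.66, 0.093], [0.053, -0.081, -0.995]]
contact_force: [-0.2, -0.2, -0.3]
finger_gap: -0.0
grip_force: 0.0
```

```bash
cat > path.py <<'E'
from h import *
s=bot.get_state();R=s["eef_rot"];p=s["position"];print(p.round(4),s["contact_force"].round(1))
H=np.array([.556,.100])
def T(a,r=.12,o=.021,z=.06):return np.r_[H+r*np.array([-np.sin(a),-np.cos(a)])+o*np.array([-np.cos(a),np.sin(a)]),z]
def plan(al,**k):
    q=p
    for a in al:
        t=T(a,**k);print(round(a,2),t.round(3),"tool",(R.T@(t-q)).round(4));q=t
E
python3 - <<'E'
from path import *
plan([2.05,1.95,1.85,1.75,1.65,1.55,1.45,1.35,1.25,1.15,1.05])
E
```

```text
[0.4707 0.2025 0.0555] [-0.2 -0.2 -0.3]
2.05 [0.459 0.174 0.06 ] tool [-0.0287  0.0099 -0.0068]
1.95 [0.452 0.164 0.06 ] tool [-0.0121  0.0015 -0.0008]
1.85 [0.446 0.153 0.06 ] tool [-0.0119  0.0027 -0.0008]
1.75 [0.442 0.142 0.06 ] tool [-0.0115  0.0038 -0.0009]
1.65 [0.438 0.13  0.06 ] tool [-0.0111  0.005  -0.001 ]
1.55 [0.436 0.119 0.06 ] tool [-0.0105  0.006  -0.0011]
1.45 [0.434 0.106 0.06 ] tool [-0.0099  0.0071 -0.0011]
1.35 [0.434 0.094 0.06 ] tool [-0.0091  0.008  -0.0011]
1.25 [0.436 0.082 0.06 ] tool [-0.0082  0.0089 -0.0012]
1.15 [0.438 0.07  0.06 ] tool [-0.0073  0.0097 -0.0012]
1.05 [0.441 0.059 0.06 ] tool [-0.0063  0.0104 -0.0012]
```

>>> {"fn": "jog_arm", "kwargs": {
  "commands": [
    {"x": -0.0145, "y": 0.005, "z": -0.0034, "roll": 0, "gripper": 1},
    {"x": -0.0145, "y": 0.005, "z": -0.0034, "roll": 0, "gripper": 1},
    {"x": -0.012, "y": 0.0015, "z": -0.0008, "roll": 0, "gripper": 1},
    {"x": -0.012, "y": 0.0027, "z": -0.0008, "roll": 0, "gripper": 1},
    {"x": -0.0115, "y": 0.0038, "z": -0.0009, "roll": 0, "gripper": 1}
  ]
}}

```text
t: 12.3
position: [0.4463, 0.1434, 0.0653]
eef_rot: [[0.663, 0.748, -0.013], [0.746, -0.659, 0.098], [0.065, -0.074, -0.995]]
contact_force: [1.8, 0.5, 2.5]
finger_gap: -0.0001
grip_force: 1.4
```

>>> {"fn": "jog_arm", "kwargs": {
  "commands": [
    {"x": -0.011, "y": 0.005, "z": -0.001, "roll": 0, "gripper": 1},
    {"x": -0.0105, "y": 0.006, "z": -0.0011, "roll": 0, "gripper": 1},
    {"x": -0.01, "y": 0.007, "z": -0.0011, "roll": 0, "gripper": 1},
    {"x": -0.009, "y": 0.008, "z": -0.0011, "roll": 0, "gripper": 1},
    {"x": -0.008, "y": 0.009, "z": -0.0012, "roll": 0, "gripper": 1}
  ]
}}

```text
t: 12.8
position: [0.4411, 0.0839, 0.0645]
eef_rot: [[0.663, 0.749, -0.013], [0.746, -0.659, 0.098], [0.065, -0.075, -0.995]]
contact_force: [2.1, 0.4, 4.2]
finger_gap: -0.0001
grip_force: 1.7
```

Run:
```python
from path import *
plan([1.15,1.05,.95,.85,.75,.65,.55,.45,.35,.25,.2,.15,.1,.05,0])
print(s["eef_rot"].round(3),s["joint_positions"].round(2))
s=bot.snapshot("top");cv2.imwrite("pics/top4.png",cv2.resize(s["frame"][150:390,120:420,::-1],None,fx=2,fy=2))
for m in bot.mark_of("top","door_face")[:2]:print(m,atz(s,m["at"],.054))
```

```text
[0.4411 0.0839 0.0645] [2.1 0.4 4.2]
1.15 [0.438 0.07  0.06 ] tool [-0.0127  0.007   0.0031]
1.05 [0.441 0.059 0.06 ] tool [-0.0063  0.0103 -0.0012]
0.95 [0.446 0.047 0.06 ] tool [-0.0053  0.0109 -0.0012]
0.85 [0.452 0.037 0.06 ] tool [-0.0041  0.0114 -0.0011]
0.75 [0.459 0.027 0.06 ] tool [-0.003   0.0118 -0.0011]
0.65 [0.467 0.017 0.06 ] tool [-0.0018  0.012  -0.001 ]
0.55 [0.475 0.009 0.06 ] tool [-0.0006  0.0121 -0.001 ]
0.45 [0.485 0.001 0.06 ] tool [ 0.0006  0.0121 -0.0009]
0.35 [ 0.495 -0.006  0.06 ] tool [ 0.0019  0.012  -0.0008]
0.25 [ 0.506 -0.011  0.06 ] tool [ 0.003   0.0118 -0.0007]
0.2 [ 0.512 -0.013  0.06 ] tool [ 0.002   0.0058 -0.0003]
0.15 [ 0.517 -0.016  0.06 ] tool [ 0.0022  0.0057 -0.0003]
0.1 [ 0.523 -0.017  0.06 ] tool [ 0.0025  0.0055 -0.0003]
0.05 [ 0.529 -0.019  0.06 ] tool [ 0.0028  0.0054 -0.0002]
0 [ 0.535 -0.02   0.06 ] tool [ 0.0031  0.0053 -0.0002]
[[ 0.663  0.749 -0.013]
 [ 0.746 -0.659  0.098]
 [ 0.065 -0.075 -0.995]] [ 0.12  0.29 -0.4   0.88  0.1   2.42]
{'at': [309.7, 229.3], 'score': 0.7} [0.43751466 0.06072137 0.054     ]
```

View pics/top4.png

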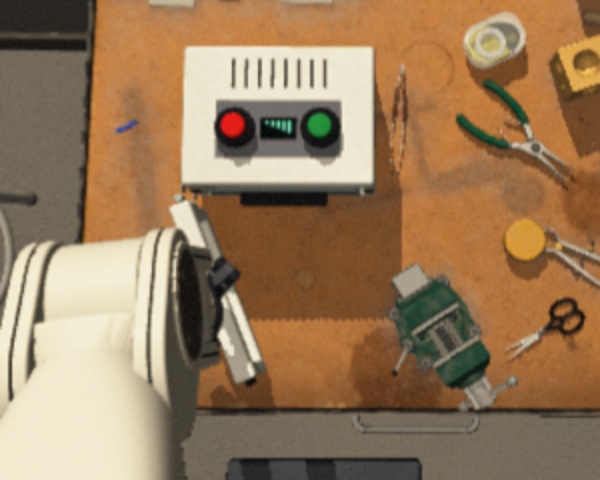

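The door is being pushed as planned and is now at about 1.2 rad, with its free end at crop px (250,375). I'll continue.

>>> {"fn": "jog_arm", "kwargs": {
  "commands": [
    {"x": -0.0115, "y": 0.008, "z": 0.001, "roll": 0, "gripper": 1},
    {"x": -0.0063, "y": 0.0103, "z": -0.0005, "roll": 0, "gripper": 1},
    {"x": -0.0053, "y": 0.011, "z": -0.0012, "roll": 0, "gripper": 1},
    {"x": -0.004, "y": 0.0114, "z": -0.0011, "roll": 0, "gripper": 1},
    {"x": -0.003, "y": 0.0118, "z": -0.0011, "roll": 0, "gripper": 1}
  ]
}}

```text
t: 13.4
position: [0.4588, 0.0267, 0.0602]
eef_rot: [[0.663, 0.748, -0.018], [0.746, -0.659, 0.098], [0.061, -0.078, -0.995]]
contact_force: [0.2, 1.7, 1.8]
finger_gap: -0.0002
grip_force: 0.7
```

>>> {"fn": "jog_arm", "kwargs": {
  "commands": [
    {"x": -0.0018, "y": 0.012, "z": -0.001, "roll": 0, "gripper": 1},
    {"x": -0.0006, "y": 0.012, "z": -0.001, "roll": 0, "gripper": 1},
    {"x": 0.0006, "y": 0.012, "z": -0.0009, "roll": 0, "gripper": 1},
    {"x": 0.0019, "y": 0.012, "z": -0.0008, "roll": 0, "gripper": 1},
    {"x": 0.0015, "y": 0.0058, "z": -0.0003, "roll": 0, "gripper": 1}
  ]
}}

```text
t: 13.9
position: [0.5018, -0.0083, 0.0604]
eef_rot: [[0.664, 0.748, -0.016], [0.746, -0.659, 0.097], [0.062, -0.076, -0.995]]
contact_force: [0.3, -0.5, 0.7]
finger_gap: -0.0002
grip_force: 0.4
```

Run:
```python
from path import *
plan([.25,.2,.15,.1,.05,0])
```

```text
[ 0.5018 -0.0083  0.0604] [ 0.3 -0.5  0.7]
0.25 [ 0.506 -0.011  0.06 ] tool [0.0007 0.0049 0.0001]
0.2 [ 0.512 -0.013  0.06 ] tool [ 0.002   0.0058 -0.0003]
0.15 [ 0.517 -0.016  0.06 ] tool [ 0.0022  0.0057 -0.0003]
0.1 [ 0.523 -0.017  0.06 ] tool [ 0.0025  0.0055 -0.0003]
0.05 [ 0.529 -0.019  0.06 ] tool [ 0.0028  0.0054 -0.0002]
0 [ 0.535 -0.02   0.06 ] tool [ 0.0031  0.0053 -0.0002]
```

>>> {"fn": "jog_arm", "kwargs": {
  "commands": [
    {"x": 0.0007, "y": 0.005, "z": 0, "roll": 0, "gripper": 1},
    {"x": 0.002, "y": 0.0058, "z": -0.0003, "roll": 0, "gripper": 1},
    {"x": 0.0022, "y": 0.0057, "z": -0.0003, "roll": 0, "gripper": 1},
    {"x": 0.0012, "y": 0.0027, "z": -0.0002, "roll": 0, "gripper": 1},
    {"x": 0.0012, "y": 0.0027, "z": -0.0002, "roll": 0, "gripper": 1}
  ]
}}

```text
t: 14.4
position: [0.5219, -0.0165, 0.0603]
eef_rot: [[0.663, 0.749, -0.016], [0.746, -0.659, 0.097], [0.062, -0.077, -0.995]]
contact_force: [-1.1, 0.4, 0.2]
finger_gap: -0.0002
grip_force: 0.3
```

>>> {"fn": "jog_arm", "kwargs": {
  "commands": [
    {"x": 0.001, "y": 0.0017, "z": 0, "roll": 0, "gripper": 1},
    {"x": 0.001, "y": 0.0017, "z": 0, "roll": 0, "gripper": 1},
    {"x": 0.001, "y": 0.0017, "z": 0, "roll": 0, "gripper": 1}
  ]
}}

```text
t: 14.7
position: [0.5249, -0.017, 0.0598]
eef_rot: [[0.663, 0.748, -0.022], [0.746, -0.658, 0.099], [0.06, -0.081, -0.995]]
contact_force: [-9.4, 2.3, 7.0]
finger_gap: 0.0003
grip_force: 5.7
```

>>> {"fn": "jog_arm", "kwargs": {
  "commands": [
    {"x": 0.0013, "y": 0.0015, "z": 0, "roll": 0, "gripper": 1},
    {"x": 0.0013, "y": 0.0015, "z": 0, "roll": 0, "gripper": 1},
    {"x": 0, "y": 0, "z": 0, "roll": 0, "gripper": 1}
  ]
}}

```text
t: 15.0
position: [0.5249, -0.0169, 0.0596]
eef_rot: [[0.664, 0.747, -0.029], [0.746, -0.659, 0.099], [0.055, -0.087, -0.995]]
contact_force: [-16.1, 1.3, 12.2]
finger_gap: 0.0
grip_force: 9.7
```

Run:
```python
from h import *
s=bot.snapshot("top");a=s["frame"][200:290,190:330,::-1]
w=bot.snapshot("wrist")["frame"][:,:,::-1]
cv2.imwrite("pics/c5.png",np.hstack([cv2.resize(a,(400,257),interpolation=2),cv2.resize(w,(343,257))]))
for m in bot.mark_of("top","door_face")[:2]:print(m,atz(s,m["at"],.054))
```

```text
(no output)
```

View pics/c5.png

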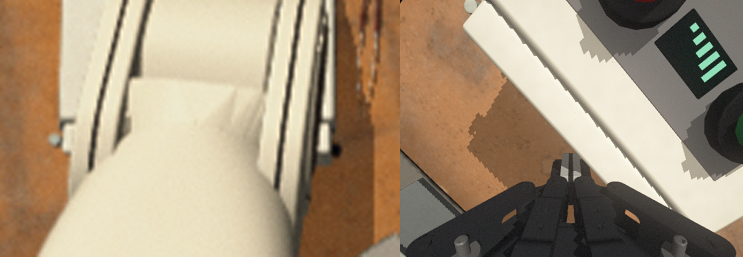

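>>> {"fn": "jog_arm", "kwargs": {
  "commands": [
    {"x": -0.004, "y": -0.005, "z": 0, "roll": 0, "gripper": 1},
    {"x": -0.013, "y": -0.015, "z": 0, "roll": 0, "gripper": 1},
    {"x": -0.013, "y": -0.015, "z": -0.03, "roll": 0, "gripper": 1},
    {"x": 0, "y": 0, "z": -0.05, "roll": 0, "gripper": 1},
    {"x": 0, "y": 0, "z": -0.05, "roll": 0, "gripper": 1}
  ]
}}

```text
t: 15.65
position: [0.4862, -0.0298, 0.191]
eef_rot: [[0.663, 0.748, -0.018], [0.746, -0.659, 0.097], [0.061, -0.078, -0.995]]
contact_force: [2.6, 0.3, -1.0]
finger_gap: 0.0001
grip_force: 0.0
```

>>> {"fn": "jog_arm", "kwargs": {
  "commands": [
    {"x": 0, "y": 0, "z": -0.01, "roll": 0, "gripper": 1},
    {"x": 0, "y": 0, "z": 0, "roll": 0, "gripper": 1},
    {"x": 0, "y": 0, "z": 0, "roll": 0, "gripper": 1}
  ]
}}

```text
t: 15.95
position: [0.4873, -0.0306, 0.1992]
eef_rot: [[0.663, 0.748, -0.017], [0.746, -0.659, 0.097], [0.062, -0.077, -0.995]]
contact_force: [-0.5, 0.4, -0.2]
finger_gap: 0.0001
grip_force: 0.0
```

Run:
```python
from h import *
st=bot.get_state();print(st["position"].round(4),st["eef_rot"].round(3),st["joint_positions"].round(2))
for c in("wrist","scene","top"):
    s=bot.snapshot(c);cv2.imwrite(f"pics/{c}6.png",s["frame"][:,:,::-1])
    for k,z in dict(start_key_top=.126,stop_key_top=.126,door_face=.054,door_hinge=.054).items():
        for m in bot.mark_of(c,k)[:1]:print(c,k,np.round(m["at"]),round(m["score"],2),atz(s,m["at"],z).round(4))
```

```text
[ 0.4873 -0.0306  0.1992] [[ 0.663  0.748 -0.017]
 [ 0.746 -0.659  0.097]
 [ 0.062 -0.077 -0.995]] [-0.12  0.26 -0.06  1.28  0.09  2.17]
wrist start_key_top [120. 522.] 0.89 [ 0.6265 -0.0407  0.126 ]
wrist stop_key_top [  0. 429.] 0.92 [0.6255 0.0437 0.126 ]
wrist door_face [178. 386.] 0.97 [ 0.5494 -0.0255  0.054 ]
wrist door_hinge [ 46. 288.] 0.75 [0.5564 0.1001 0.054 ]
scene start_key_top [213. 318.] 0.65 [ 0.6276 -0.0362  0.126 ]
scene stop_key_top [200. 296.] 0.53 [0.6266 0.0451 0.126 ]
scene door_face [250. 284.] 0.97 [ 0.5524 -0.0164  0.054 ]
scene door_hinge [230. 255.] 0.57 [0.5504 0.0987 0.054 ]
top start_key_top [278. 414.] 0.3 [ 0.4998 -0.3001  0.126 ]
```

View pics/wrist6.png

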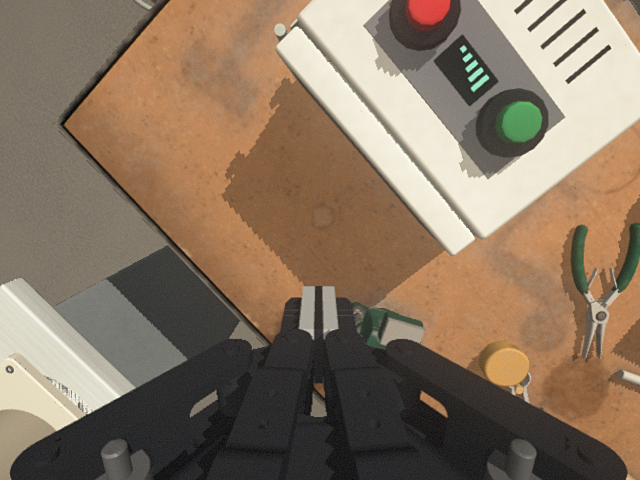

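The wrist view shows the door flush along the cabinet front, from (285,45) to (465,245), and the green key at (522,120). I'll move over the key.

>>> {"fn": "jog_arm", "kwargs": {
  "commands": [
    {"x": 0.0278, "y": 0.0368, "z": -0.0011, "roll": 0, "gripper": 1},
    {"x": 0.0278, "y": 0.0368, "z": -0.0011, "roll": 0, "gripper": 1},
    {"x": 0.0278, "y": 0.0368, "z": -0.0011, "roll": 0, "gripper": 1},
    {"x": 0, "y": 0, "z": 0, "roll": 0, "gripper": 1},
    {"x": 0, "y": 0, "z": 0, "roll": 0, "gripper": 1}
  ]
}}

```text
t: 17.2
position: [0.626, -0.0415, 0.1982]
eef_rot: [[0.663, 0.748, -0.019], [0.746, -0.659, 0.098], [0.061, -0.079, -0.995]]
contact_force: [-0.3, 0.1, 0.4]
finger_gap: -0.0003
grip_force: 0.0
```

Run:
```python
from h import *
st=bot.get_state();R=st["eef_rot"];print(st["position"].round(4),R.round(3))
for c in("scene",):
    s=bot.snapshot(c)
    for k,z in dict(start_key_top=.126,stop_key_top=.126).items():
        for m in bot.mark_of(c,k)[:1]:print(c,k,np.round(m["at"]),round(m["score"],2),atz(s,m["at"],z).round(4))
for z in(.135,.128,.118):print((R.T@(np.array([.6258,-.0415,z])-st["position"])).round(4))
```

```text
[ 0.626  -0.0415  0.1982] [[ 0.663  0.748 -0.019]
 [ 0.746 -0.659  0.098]
 [ 0.061 -0.079 -0.995]]
scene start_key_top [215. 318.] 0.45 [ 0.6232 -0.0441  0.126 ]
scene stop_key_top [200. 291.] 0.41 [0.6182 0.0498 0.126 ]
[-0.004   0.0049  0.0629]
[-0.0044  0.0054  0.0698]
[-0.005   0.0062  0.0798]
```

>>> {"fn": "jog_arm", "kwargs": {
  "commands": [
    {"x": -0.0025, "y": 0.003, "z": 0.038, "roll": 0, "gripper": 1},
    {"x": -0.0015, "y": 0.0019, "z": 0.025, "roll": 0, "gripper": 1},
    {"x": 0, "y": 0, "z": 0, "roll": 0, "gripper": 1},
    {"x": 0, "y": 0, "z": 0.003, "roll": 0, "gripper": 1},
    {"x": 0, "y": 0, "z": 0.003, "roll": 0, "gripper": 1}
  ]
}}

```text
t: 17.85
position: [0.6268, -0.0411, 0.1336]
eef_rot: [[0.663, 0.749, -0.011], [0.746, -0.659, 0.097], [0.065, -0.073, -0.995]]
contact_force: [0.7, 1.2, -0.5]
finger_gap: -0.0001
grip_force: 0.0
```

>>> {"fn": "jog_arm", "kwargs": {
  "commands": [
    {"x": 0, "y": 0, "z": 0.002, "roll": 0, "gripper": 1},
    {"x": 0, "y": 0, "z": 0.002, "roll": 0, "gripper": 1},
    {"x": 0, "y": 0, "z": 0.002, "roll": 0, "gripper": 1}
  ]
}}

```text
t: 18.15
position: [0.6262, -0.0405, 0.1257]
eef_rot: [[0.663, 0.749, -0.014], [0.746, -0.659, 0.097], [0.063, -0.075, -0.995]]
contact_force: [0.7, -0.3, 1.6]
finger_gap: -0.0001
grip_force: 0.8
```

Contact with the key. I'll press on.

>>> {"fn": "jog_arm", "kwargs": {
  "commands": [
    {"x": 0, "y": 0, "z": 0.002, "roll": 0, "gripper": 1},
    {"x": 0, "y": 0, "z": 0.002, "roll": 0, "gripper": 1},
    {"x": 0, "y": 0, "z": 0.0015, "roll": 0, "gripper": 1},
    {"x": 0, "y": 0, "z": 0, "roll": 0, "gripper": 1}
  ]
}}

```text
t: 18.55
position: [0.6263, -0.0405, 0.1215]
eef_rot: [[0.663, 0.748, -0.013], [0.746, -0.659, 0.096], [0.063, -0.074, -0.995]]
contact_force: [-1.0, -1.4, 7.7]
finger_gap: -0.0001
grip_force: 4.2
```

>>> {"fn": "jog_arm", "kwargs": {
  "commands": [
    {"x": 0, "y": 0, "z": 0.0015, "roll": 0, "gripper": 1},
    {"x": 0, "y": 0, "z": 0.001, "roll": 0, "gripper": 1},
    {"x": 0, "y": 0, "z": 0, "roll": 0, "gripper": 1},
    {"x": 0, "y": 0, "z": 0, "roll": 0, "gripper": 1}
  ]
}}

```text
t: 18.95
position: [0.6264, -0.0406, 0.1212]
eef_rot: [[0.663, 0.748, -0.011], [0.746, -0.66, 0.096], [0.064, -0.072, -0.995]]
contact_force: [-4.2, -2.7, 17.1]
finger_gap: -0.0002
grip_force: 8.6
```

The key has bottomed out (17 N, no further travel), so I'll let go and rise.

>>> {"fn": "jog_arm", "kwargs": {
  "commands": [
    {"x": 0, "y": 0, "z": -0.006, "roll": 0, "gripper": 1},
    {"x": 0, "y": 0, "z": -0.01, "roll": 0, "gripper": 1},
    {"x": 0, "y": 0, "z": -0.03, "roll": 0, "gripper": 1},
    {"x": 0, "y": 0, "z": -0.04, "roll": 0, "gripper": 1},
    {"x": 0, "y": 0, "z": -0.03, "roll": 0, "gripper": 1}
  ]
}}

```text
t: 19.45
position: [0.6273, -0.0508, 0.2342]
eef_rot: [[0.663, 0.749, -0.016], [0.746, -0.659, 0.098], [0.063, -0.077, -0.995]]
contact_force: [1.4, -0.8, -0.0]
finger_gap: 0.0001
grip_force: 0.0
```

>>> {"fn": "jog_arm", "kwargs": {
  "commands": [
    {"x": -0.027, "y": -0.036, "z": 0, "roll": 0, "gripper": 1},
    {"x": -0.027, "y": -0.036, "z": 0, "roll": 0, "gripper": 1},
    {"x": -0.027, "y": -0.036, "z": 0, "roll": 0, "gripper": 1},
    {"x": 0, "y": 0, "z": 0, "roll": 0, "gripper": 1},
    {"x": 0, "y": 0, "z": 0, "roll": 0, "gripper": 1}
  ]
}}

```text
t: 19.95
position: [0.4917, -0.0399, 0.2359]
eef_rot: [[0.663, 0.748, -0.016], [0.746, -0.659, 0.098], [0.062, -0.077, -0.995]]
contact_force: [0.2, 0.6, -0.4]
finger_gap: 0.0001
grip_force: 0.0
```

Run:
```python
from h import *
s=bot.snapshot("wrist");sc=bot.snapshot("scene")
cv2.imwrite("pics/end.png",np.hstack([cv2.resize(s["frame"][:,:,::-1],(400,300)),cv2.resize(sc["frame"][150:300,200:400,::-1],(400,300))]))
for k,z in dict(start_key_top=.126,door_face=.054,door_hinge=.054).items():
    for m in bot.mark_of("wrist",k)[:1]:print(k,round(m["score"],2),atz(s,m["at"],z).round(4))
print(bot.get_state()["contact_force"])
```

```text
start_key_top 0.93 [ 0.6272 -0.0403  0.126 ]
door_face 0.57 [ 0.5492 -0.0271  0.054 ]
door_hinge 0.95 [0.5551 0.0974 0.054 ]
[ 0.02271504  0.33119797 -0.30634025]
```

View pics/end.png

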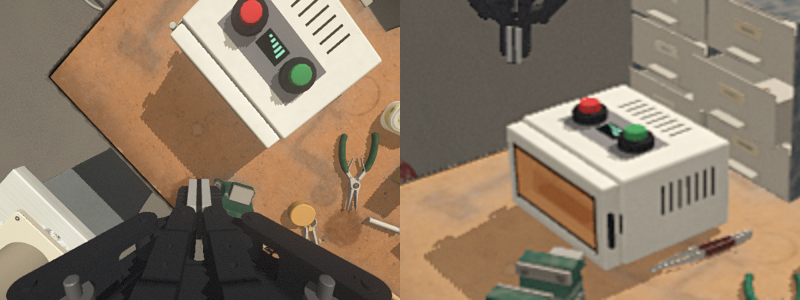

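The door is flush, the green key is up at (295,75) in the left picture, and the arm is clear. Handing in.

```bash
python3 -c "
from cell import bot
print(bot.close_job())"
```

```text
the job is handed in; nothing more can be done
None
```

I pushed the tray home against its stop, shut the door, pressed the green key right down and let it come up, then handed the job in with the arm clear; no verdict came back, and I could not see the patterns behind the shut door.

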